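# Set four brass plaques on their mounts in the picture frames

## Robot

A 6-joint arm with a two-finger parallel gripper is mounted at the origin on the work surface. World frame = base frame: x ahead of the robot, y to its left, z up, the work surface at z = 0. Lengths are in mm, angles in rad, forces in N, time in s.
With the tool pointing down it reaches from about 275 to 750 mm from the base axis. Payload 10.2 kg.
Tool frame: the origin (TCP) lies on the centre line of the jaws, within the pads' length; the fingertips stand 19 mm ahead of it and the grasp point (between the pads) is the TCP; z points along the fingers, y is the line along which they close (so a half turn about z gives the same grasp; the last joint's range is limited). The gripper opens to 85 mm and grips with 20 to 120 N. Pads are 22 mm wide; open, the fingers measure 114 mm over their backs; the gripper's body (76 mm by 85 mm) begins 54 mm behind the grasp point. The pads swing forward as they close: fully open they stand 13 mm farther back than shut.
Start: joints at [1.123, 0.313, 1.498, -0, 1.331, -0.223], TCP at [117.041, 511.794, 250.294] pointing down, gripper open.
Joint ranges: [-2.94, 2.94], [-0.97, 2.17], [0.19, 2.56], [-1.23, 4.37], [0.02, 3.11], [-2.88, 2.88]. Speed limits (rad/s): [2.39, 2.39, 3.01, 3.14, 3.14, 3.14].

## Interface

Orientations are given as a unit quaternion [w, x, y, z].
In Python, from rig import sense, capture, finish_job, regions_of, mark_of gives the robot as it stands.
- The arm moves only by the tool jog_arm, never from a script. Its argument "series" is text: rows parted by semicolons, each of 7 numbers parted by spaces: the shift along the tool's x, y, z in units of 0.4 m (1.0 is 0.4 m), then the turn, a rotation vector about the tool's x, y, z in units of pi/2 rad (1.0 is pi/2 rad), then the opening, from -1 (shut) to 1 (fully open). A call has 1 to 20 rows; each row is the pose to reach, as a shift and turn from the pose commanded when the call began, along the tool's axes at that moment; what a row does not reach only later rows make up. A row lasts 1/8 s, in which the tool goes at most 62.5 mm and 10.7 degrees, less where a joint would pass 70% of its speed; a pose out of reach is approached as far as the arm can. A call with a number of a shift or a turn outside -1 to 1 is refused whole. A call with a gripper value outside its range is refused whole. The fingers move at their own pace and stop on an object; "grip_force" is the grip in N (left out, the last holds). Time passes only in rows, so rows that repeat a pose let the fingers close. It gives the time, the measured TCP pose, the force, the opening and the grip force at its end, in the units of the state.
- sense(): the state, without advancing time (a new reading comes with each control period).
- capture(name): name is "scene" or "side" or "wrist"; returns a dict with "img" (384x512x3 uint8, red, green, blue), "intrinsics" (3x3 intrinsics, pixels), "R" (3x3) and "t" (3): a world point X has camera coordinates R X + t. Camera axes: x right, y down, z forward; pixel columns grow to the right and rows downward; lengths in mm; the calibration is good to about 2 mm. A picture is of the moment at which its call begins. There is no depth.
- finish_job(): hands the job in; it is judged then, once.
Trained networks look in a picture, given as the dict that the camera call returned (one of the last four; its "shot" number tells which), for a name from the list of things; names that differ only in an ending like _2 or _b are one class to them, and where a whole thing is asked for, a point or a joint stands for the part that bears it (a point fixed in the world has none). Each returns a list of dicts, best first, with "confidence" (0 to 1); they miss things now and then, are a little off and sometimes report something else, mostly with a low value. They report only what shows in the picture. A call takes as long as a camera call. They do not tell look-alikes from the thing itself.
- regions_of(label, picture): "region" (384x512 bool, what is visible of it) and "point" ([row, column] in pixels, amid what is visible of it).
- mark_of(label, picture): "point" ([row, column] in pixels: a listed point, or the origin of a listed thing).
The state is a dict: "time_s": time; "joints": joint angles; "dq": joint speeds; "tau": joint torques, N m; "eef_pos": TCP position; "ee_rot": TCP orientation; "force": force on the tool from outside, world axes, zero at the start; "wrist_torque": the same for the moment, N m; "grip_width": opening from 0.0 (shut) to 1.0 (fully open); "grip_force": force on a finger pad.
Only numpy, scipy, OpenCV 4.12 (cv2) and the standard library are available. Lean on these libraries where they do the work, as an engineer would, in place of code of your own. Each camera call takes 0.05 s, during which the arm holds its last target. There are 200 camera calls.

## Task

On this framer's bench lie four brass plaques and four open frames, each with a cream card mount cut to the outline of one plaque, a little larger all round. Lay every plaque flat, picture up, in the middle of the mount that matches its shape, with its sides or long axis in line with the mount's so that an even border of card shows. Set the plaques down, do not drop them, and do not knock over the jar of pins between the frames.

Things in the scene. Friction and masses are not known exactly. Their poses are not given: they have to be found in the camera images.
- plaque_round: Loose brass plaque, round (disc), diameter 52 mm, 12 mm thick with upright edges (on its face a raised tower picture and beaded edge, up to 2 mm higher, inside the outline), about 170 g. Lies flat on the bench, picture up, at any heading. Origin: centre of its underside; z up out of the picture; its heading does not matter.
- plaque_oval: Loose brass plaque, oval, 80 mm long along its own x, 46 mm wide along its own y, 12 mm thick with upright edges (on its face a raised leafy branch, up to 2 mm higher, inside the outline), about 210 g. Lies flat on the bench, picture up, at any heading. Origin: centre of its underside; z up out of the picture; x is its long axis.
- plaque_square: Loose brass plaque, square, 46 by 46 mm, sides along its own x and y, 12 mm thick with upright edges (on its face a raised lattice knot, up to 2 mm higher, inside the outline), about 160 g. Lies flat on the bench, picture up, at any heading. Origin: centre of its underside; z up out of the picture; x and y run along its sides.
- plaque_oblong: Loose brass plaque, long narrow rectangular, 90 mm long along its own x, 34 mm wide along its own y, 12 mm thick with upright edges (on its face a row of raised bamboo stalks, up to 2 mm higher, inside the outline), about 200 g. Lies flat on the bench, picture up, at any heading. Origin: centre of its underside; z up out of the picture; x is its long axis.
- frame_round: Fixed pine picture frame on the bench, 150 x 150 mm outside, 126 x 126 mm inside, rails 18 mm high; red felt floor 8 mm above the bench. In the middle a raised cream card mount, a disc of diameter 72 mm, top 11 mm above the bench: the round plaque's outline plus 10 mm all round. Origin: on the bench under the mount's centre; x, y along the rails, z up.
- frame_oval: Fixed pine picture frame on the bench, 150 x 150 mm outside, 126 x 126 mm inside, rails 18 mm high; red felt floor 8 mm above the bench. In the middle a raised cream card mount, an oval 100 mm along the frame's x and 66 mm along its y, top 11 mm above the bench: the oval plaque's outline plus 10 mm all round. Origin: on the bench under the mount's centre; x, y along the rails, z up.
- frame_square: Fixed pine picture frame on the bench, 150 x 150 mm outside, 126 x 126 mm inside, rails 18 mm high; red felt floor 8 mm above the bench. In the middle a raised cream card mount, a square of 66 by 66 mm, sides along the frame's x and y, top 11 mm above the bench: the square plaque's outline plus 10 mm all round. Origin: on the bench under the mount's centre; x, y along the rails, z up.
- frame_oblong: Fixed pine picture frame on the bench, 150 x 150 mm outside, 126 x 126 mm inside, rails 18 mm high; red felt floor 8 mm above the bench. In the middle a raised cream card mount, a rectangle 110 mm along the frame's x and 54 mm along its y, top 11 mm above the bench: the oblong plaque's outline plus 10 mm all round. Origin: on the bench under the mount's centre; x, y along the rails, z up.
- pin_jar: Small open glass jar of steel pins, diameter 44 mm, 55 mm high, loose, standing on the bench in the gap between the two farther frames. Origin: centre of its underside, z up.
Not all that is in view belongs to the job. Leave any blue, green or purple look-alike of the plaque_oval alone.

How it is judged (in metres and radians):
At the end, for the whole second after the job is handed in: Each plaque rests picture up on the mount of its shape: flat within 7 degrees, centre within 10 mm, underside under 15 mm above the bench; oval, square and oblong within 11 degrees of the mount's axes (half turns free, square quarter turns too); all still; the jar stands (horizontal distance between plaque_round and frame_round below 0.01 m and z of plaque_round in the frame of frame_round below 0.015 m and angle between each of plaque_round, plaque_oval, plaque_square, plaque_oblong's own z axis and vertical below 0.12 rad and linear speed of each of plaque_round, plaque_oval, plaque_square, plaque_oblong below 0.02 m/s and angular speed of each of plaque_round, plaque_oval, plaque_square, plaque_oblong below 0.1 rad/s and horizontal distance between plaque_oval and frame_oval below 0.01 m and z of plaque_oval in the frame of frame_oval below 0.015 m and angle between the x axis of plaque_oval and the x axis of frame_oval, either way round below 0.2 rad and horizontal distance between plaque_square and frame_square below 0.01 m and z of plaque_square in the frame of frame_square below 0.015 m and (angle between the x axis of plaque_square and the x axis of frame_square, either way round below 0.2 rad or angle between the x axis of plaque_square and the y axis of frame_square, either way round below 0.2 rad) and horizontal distance between plaque_oblong and frame_oblong below 0.01 m and z of plaque_oblong in the frame of frame_oblong below 0.015 m and angle between the x axis of plaque_oblong and the x axis of frame_oblong, either way round below 0.2 rad and angle between pin_jar's own z axis and vertical below 0.5 rad); the robot touches nothing.
It fails at once if the round plaque is dropped: it falls freely, touching nothing, from more than about 25 mm (linear speed of plaque_round above 0.7 m/s and contact force between plaque_round and anything else below 0.02 N).
It fails at once if the oval plaque is dropped: it falls freely, touching nothing, from more than about 25 mm (linear speed of plaque_oval above 0.7 m/s and contact force between plaque_oval and anything else below 0.02 N).
It fails at once if the square plaque is dropped: it falls freely, touching nothing, from more than about 25 mm (linear speed of plaque_square above 0.7 m/s and contact force between plaque_square and anything else below 0.02 N).
It fails at once if the oblong plaque is dropped: it falls freely, touching nothing, from more than about 25 mm (linear speed of plaque_oblong above 0.7 m/s and contact force between plaque_oblong and anything else below 0.02 N).
It fails at once if the pin jar is knocked over (angle between pin_jar's own z axis and vertical above 0.5 rad).
It also fails if it takes over 109 s, if anything falls off the work surface, if the arm or the gripper's body presses on something with over 40 N, if the wrist force passes 120 N, or if a joint passes its speed limit or range.

## Working session

There is one attempt and no reset: what is moved stays moved. The work goes in short steps, Python scripts to look and compute and a tool call to move; the robot and the scene stay as the last step left them, time stands still between calls to the robot, and variables do not carry over. Pictures are saved under pics/ and viewed, at most 14 in all, crops included, and the job is handed in when it is done.

Besides the shell and the picture viewer there is one more tool, called as name(argument=value, ...), one argument or row to a line, values as JSON. jog_arm: Moves the arm, as the interface text tells. Shifts and turns lie within -1 to 1; 1 stands for 0.4 m of shift or pi/2 rad of turn. Its arguments: {"type":"object","properties":{"series":{"type":"string"},"grip_force":{"type":"number"}},"required":["series"]}

```bash
mkdir -p pics; ls; python3 - <<'E'
from rig import *
import cv2
s=sense(); print(s)
for n in ["scene","side"]:
    c=capture(n); cv2.imwrite(f"pics/{n}0.png",cv2.resize(c["img"][:,:,::-1],(800,600)))
    print(n,c["intrinsics"].tolist() if hasattr(c["intrinsics"],'tolist') else c["intrinsics"],c["R"],c["t"])
E
```

```text
pics
{'time_s': 0.0, 'joints': array([ 1.12261060e+00,  3.13483274e-01,  1.49843689e+00,  4.09634709e-06,
        1.33098954e+00, -2.23395451e-01]), 'dq': array([-0.00055649, -0.00015493, -0.00039916,  0.00136046, -0.00203709,
        0.00048605]), 'tau': array([ 4.01034722e-04, -4.12276375e+01, -2.59736878e+01, -2.37507993e-04,
        4.29557695e-03,  3.76646631e-05]), 'eef_pos': array([116.93045687, 511.57810355, 249.71810492]), 'ee_rot': array([-2.18871211e-04,  1.12159105e-01,  9.93690043e-01, -6.21087336e-04]), 'force': array([ 0.07633647, -0.28177112, -0.51720848]), 'wrist_torque': array([ 0.00392476,  0.00384933, -0.00259668]), 'grip_force': 0.0, 'grip_width': 0.9994711807949841}
scene [[356.9810528113519, 0.0, 251.77938341398234], [0.0, 356.9810528113519, 194.55666368174911], [0.0, 0.0, 1.0]] [[ 0.62432344  0.78106419  0.01260847]
 [ 0.6475007  -0.50839886 -0.56769133]
 [-0.43699323  0.362587   -0.82314493]] [-441.32933296 -229.47024882 1214.80745723]
side [[403.7130401213737, 0.0, 260.25183244541887], [0.0, 403.7130401213737, 191.82496814332134], [0.0, 0.0, 1.0]] [[-0.86704719 -0.49809338  0.01149599]
 [-0.30674667  0.51549739 -0.80010557]
 [ 0.39260113 -0.69725564 -0.59974905]] [ 519.93220925  117.60412626 1348.64688634]
```

View pics/scene0.png

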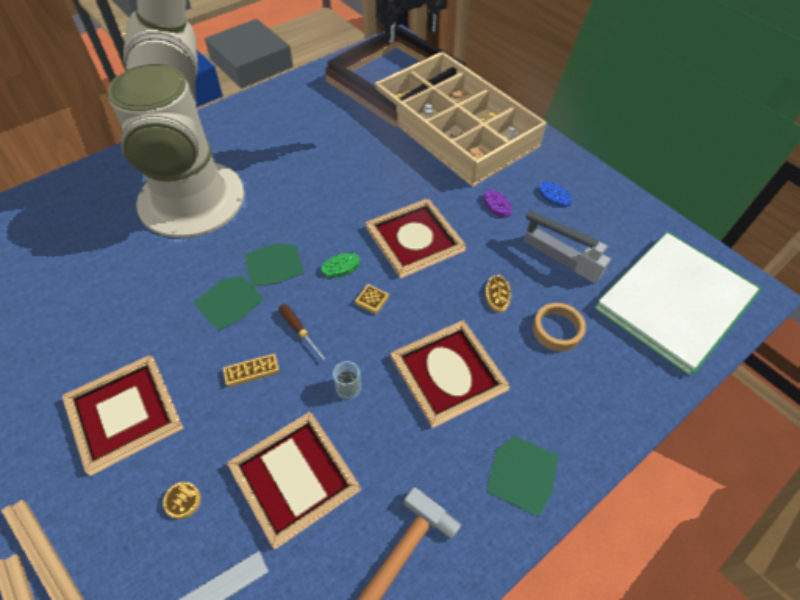

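View pics/side0.png

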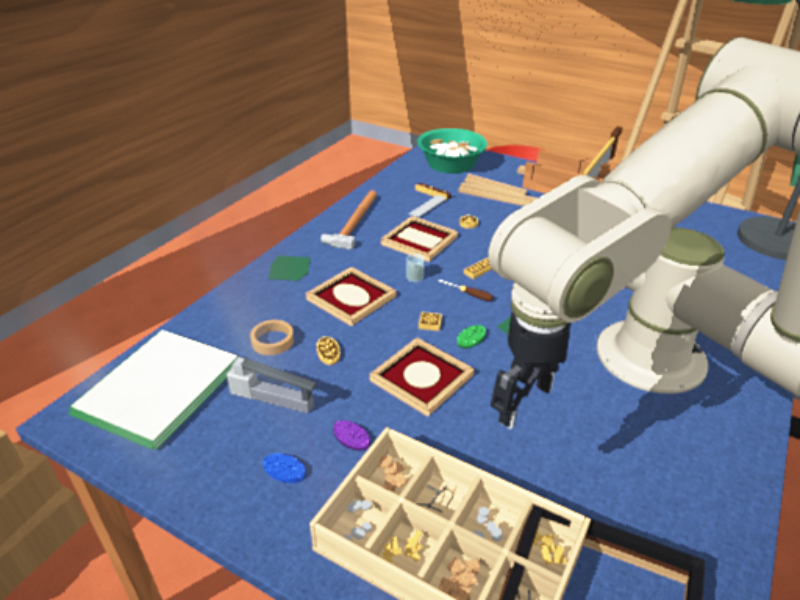

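Scene picture (800x600 px): the brass plaques are the round (182,499), oval (498,293), square (371,298) and oblong (251,369). The oval's look-alikes are green (340,264), purple (497,203) and blue (555,194), and I choose the brass oval at (498,293). The frames are round (415,237), oval (449,372), square (122,412) and oblong (293,477). The jar is at (347,380). Next I fit outlines in both views.

```bash
cat > h.py <<'E'
import numpy as np, cv2
from scipy.optimize import minimize
from rig import *
def proj(c,X):
    p=(np.asarray(X)@np.asarray(c["R"]).T+c["t"])@np.asarray(c["intrinsics"]).T
    return p[:,:2]/p[:,2:]
def back(c,uv,z):
    R=np.asarray(c["R"]);o=-R.T@c["t"];d=R.T@np.linalg.inv(c["intrinsics"])@[uv[0],uv[1],1.]
    return (o+d*(z-o[2])/d[2])[:2]
def outline(kind,a,b):
    if kind in("round","oval"):
        t=np.linspace(0,2*np.pi,40,endpoint=False); return np.c_[a/2*np.cos(t),b/2*np.sin(t)]
    return np.array([[a,b],[-a,b],[-a,-b],[a,-b]])/2
SZ=dict(round=(52,52),oval=(80,46),square=(46,46),oblong=(90,34))
S=4
def sil(c,ol,p,z0,z1,x0,y0,shape):
    R=np.array([[np.cos(p[2]),-np.sin(p[2])],[np.sin(p[2]),np.cos(p[2])]])
    q=ol@R.T+p[:2]
    X=np.vstack([np.c_[q,np.full(len(q),z)] for z in (z0,z1)])
    uv=(proj(c,X)-[x0,y0]+.5)*S-.5
    m=np.zeros(shape,np.uint8); cv2.fillConvexPoly(m,cv2.convexHull(np.round(uv*16).astype(np.int32)),255,shift=4,lineType=cv2.LINE_AA)
    return m/255.
def fit(c,mask,ol,z0,z1):
    "pose x,y,yaw of an upright prism from its mask"
    ys,xs=np.nonzero(mask); x0,y0=xs.min()-6,ys.min()-6; x1,y1=xs.max()+7,ys.max()+7
    M=cv2.resize(mask[y0:y1,x0:x1].astype(np.float32),None,fx=S,fy=S,interpolation=cv2.INTER_LINEAR)
    xy=back(c,(xs.mean(),ys.mean()),(z0+z1)/2)
    f=lambda p:np.abs(sil(c,ol,p,z0,z1,x0,y0,M.shape)-M).sum()/M.sum()
    best=None
    for th in np.arange(0,np.pi,np.pi/8):
        r=minimize(f,[*xy,th],method="Nelder-Mead",options=dict(initial_simplex=[[*xy,th],[xy[0]+5,xy[1],th],[xy[0],xy[1]+5,th],[*xy,th+.3]],maxiter=120))
        if best is None or r.fun<best.fun: best=r
    return best.x,best.fun
def cream(c,mask):
    i=c["img"].astype(int); m=(i.min(2)>110)&(i[:,:,0]-i[:,:,2]<75)&mask
    n,l,s,_=cv2.connectedComponentsWithStats(m.astype(np.uint8)); return l==1+np.argmax(s[1:,4]) if n>1 else m
def brass(c,mask):
    i=c["img"][mask].astype(float).mean(0); return i[0]>i[1]>i[2] and i[0]-i[2]>30
E
cat > m.py <<'E'
from h import *
for n in ["scene","side"]:
    c=capture(n); vis=c["img"].copy()
    for k,(a,b) in SZ.items():
        rs=[r for r in regions_of("plaque_"+k,c) if r["region"].sum()>30 and brass(c,r["region"])]
        if rs:
            m=rs[0]["region"]; p,e=fit(c,m,outline(k,a,b),0,12)
            print(n,"plaque",k,round(rs[0]["confidence"],2),m.sum(),p.round(2),"err %.3f"%e); vis[m]=vis[m]//2+[0,127,127]
        else: print(n,"plaque",k,"none")
        rs=regions_of("frame_"+k,c)
        if rs:
            m=cv2.morphologyEx(rs[0]["region"].astype(np.uint8),cv2.MORPH_CLOSE,np.ones((25,25)))>0
            m=cream(c,cv2.erode(m.astype(np.uint8),np.ones((15,15)))>0); p,e=fit(c,m,outline(k,a+20,b+20),8,11)
            print(n,"mount",k,round(rs[0]["confidence"],2),m.sum(),p.round(2),"err %.3f"%e); vis[m]=vis[m]//2+[127,0,127]
    r=regions_of("pin_jar",c)
    if r: p,e=fit(c,r[0]["region"],outline("round",44,44),0,55); print(n,"jar",p[:2].round(1),"%.3f"%e)
    cv2.imwrite(f"pics/vis_{n}.png",cv2.resize(vis[:,:,::-1],(800,600)))
E
python3 m.py
```

```text
scene plaque round 0.62 454 [ 5.7586e+02 -3.0825e+02  5.2000e-01] err 0.054
scene mount round 0.91 313 [387.69 310.41   0.56] err 0.063
scene plaque oval 0.62 289 [594.82 345.11   2.4 ] err 0.085
scene mount oval 0.96 642 [664.03 157.04   2.98] err 0.043
scene plaque square 0.5 238 [4.5650e+02 1.4533e+02 3.7000e-01] err 0.099
scene mount square 0.59 641 [ 384.91 -319.3     1.45] err 0.050
scene plaque oblong 0.95 406 [ 447.81 -111.4     1.24] err 0.144
scene mount oblong 0.74 1010 [ 650.76 -155.2     3.08] err 0.057
scene jar [577.    1.7] 0.077
side plaque round 0.68 1164 [630.61 206.9   -2.52] err 0.874
side mount round 0.89 307 [ 3.8803e+02  3.0851e+02 -4.0000e-02] err 0.063
side plaque oval 0.69 198 [595.3  341.86   2.39] err 0.129
side mount oval 0.57 195 [ 6.6293e+02  1.5606e+02 -2.5000e-01] err 0.312
side plaque square 0.59 133 [457.11 142.21   1.98] err 0.165
side plaque oblong none
side mount oblong 0.71 86 [ 6.7583e+02 -1.4659e+02  3.5000e-01] err 0.941
side jar [ 5.767e+02 -5.000e-01] 0.086
```

```bash
python3 - <<'E'
import cv2
a=cv2.imread("pics/vis_scene.png");b=cv2.imread("pics/scene0.png")[240:350,430:560]
a[0:330,410:800]=cv2.resize(b,(390,330),interpolation=cv2.INTER_CUBIC) ; a2=cv2.imread("pics/vis_scene.png")
cv2.imwrite("pics/chk.png",cv2.resize(__import__("numpy").hstack([a2[150:600,0:620],cv2.resize(b,(532,450))]),(800,312)))
E
```

```text
(no output)
```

View pics/chk.png

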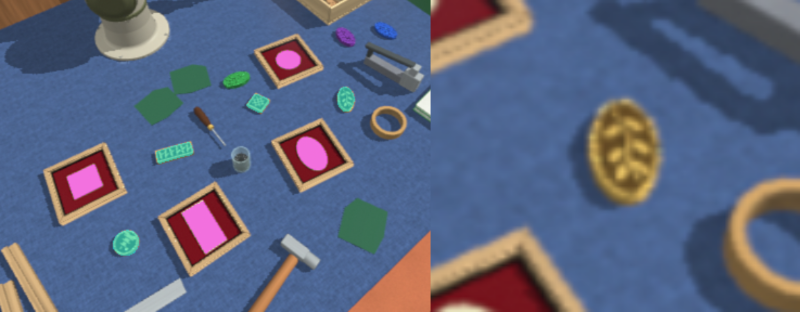

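Masks sit on the right things, and the crop confirms a brass leafy oval. Next I hover over it for a wrist check.

```bash
cat > mv.py <<'E'
import sys,numpy as np
from rig import sense
from scipy.spatial.transform import Rotation as Ro
# args: groups x,y,z,heading_y(rad, taken mod half turn)
s=sense(); w,*v=s["ee_rot"]; R=Ro.from_quat([*v,w]).as_matrix(); h=np.arctan2(R[1,1],R[0,1])
print("at",s["eef_pos"].round(1),"head %.3f tilt %.3f"%(h,np.hypot(*R[:2,2])),"j6 %.2f"%s["joints"][5],"t %.2f"%s["time_s"],"w %.2f"%s["grip_width"],"gf %.1f"%s["grip_force"])
for a in sys.argv[1:]:
    x,y,z,hd=map(float,a.split(","))
    d=(hd-h+np.pi/2)%np.pi-np.pi/2
    t=R.T@(np.array([x,y,z])-s["eef_pos"])/400
    print("%.4f %.4f %.4f 0 0 %.4f | j6 %.2f steps %.1f/%.1f"%(*t,-d/(np.pi/2),np.arctan2(y,x)-h-d,np.linalg.norm(t)*400/62.5,abs(np.degrees(d))/10.7))
E
python3 mv.py 560,330,200,0.83 595,343.5,200,0.83
```

```text
at [117.  511.8 250.3] head 1.346 tilt 0.000 j6 -0.22 t 1.10 w 1.00 gf 0.0
-1.1809 -0.1962 0.1258 0 0 0.3285 | j6 -0.30 steps 7.7/2.8
-1.2586 -0.1438 0.1258 0 0 0.3285 | j6 -0.31 steps 8.1/2.8
```

jog_arm(
  series="-0.9 -0.14 0.1 0 0 0.33 0.55;-0.9 -0.14 0.1 0 0 0.33 0.55;-0.9 -0.14 0.1 0 0 0.33 0.55;-0.9 -0.14 0.1 0 0 0.33 0.55;-0.9 -0.14 0.1 0 0 0.33 0.55;-0.9 -0.14 0.1 0 0 0.33 0.55;-0.9 -0.14 0.1 0 0 0.33 0.55",
  grip_force=50,
)

```text
time_s: 1.98
eef_pos: [458.1, 375.0, 209.2]
ee_rot: [-0.0, 0.365, 0.931, -0.001]
force: [0.3, 0.7, 0.1]
grip_width: 0.776
grip_force: 0.0
```

```bash
python3 mv.py 595,343.5,200,0.83
```

```text
at [458.1 375.  209.2] head 0.823 tilt 0.001 j6 -0.33 t 1.98 w 0.78 gf 0.0
-0.3046 0.1749 0.0227 0 0 -0.0042 | j6 -0.31 steps 2.3/0.0
```

jog_arm(
  series="-0.305 0.175 0.023 0 0 -0.004 0.55;-0.305 0.175 0.023 0 0 -0.004 0.55;-0.305 0.175 0.023 0 0 -0.004 0.55;-0.305 0.175 0.023 0 0 -0.004 0.55;-0.305 0.175 0.023 0 0 -0.004 0.55",
)

```text
time_s: 2.6
eef_pos: [591.5, 346.9, 201.5]
ee_rot: [-0.0, 0.36, 0.933, 0.0]
force: [-0.1, -0.3, 0.6]
grip_width: 0.778
grip_force: 0.0
```

```bash
cat > wr.py <<'E'
import sys
from h import *
from rig import sense
# args: items like p:oval m:round ; wrist fit
c=capture("wrist"); vis=c["img"].copy(); s=sense(); print(s["eef_pos"].round(1))
for a in sys.argv[2:]:
    t,k=a.split(":"); A,B=SZ[k]
    rs=regions_of(("plaque_" if t=="p" else "frame_")+k,c)
    if t=="p": rs=[r for r in rs if brass(c,r["region"])]
    if not rs: print(a,"none"); continue
    m=rs[0]["region"]
    if t=="m":
        m=cv2.morphologyEx(m.astype(np.uint8),cv2.MORPH_CLOSE,np.ones((61,61)))>0; m=cream(c,m)
        p,e=fit(c,m,outline(k,A+20,B+20),8,11)
    else: p,e=fit(c,m,outline(k,A,B),float(sys.argv[1]),float(sys.argv[1])+12)
    print(a,"%.2f"%rs[0]["confidence"],m.sum(),p.round(3),"err %.3f"%e); vis[m]=vis[m]//2+[0,127,127]
cv2.imwrite("pics/w_%d.png"%c["shot"],vis[:,:,::-1]); print(c["shot"])
E
python3 wr.py 0 p:oval m:oval; python3 mv.py
```

```text
[591.5 346.9 201.7]
p:oval 0.77 1940 [597.851 342.238  -0.719] err 0.062
m:oval none
5
at [591.8 346.7 201.7] head 0.835 tilt 0.001 j6 -0.48 t 2.75 w 0.77 gf 0.0
```

View pics/w_5.png

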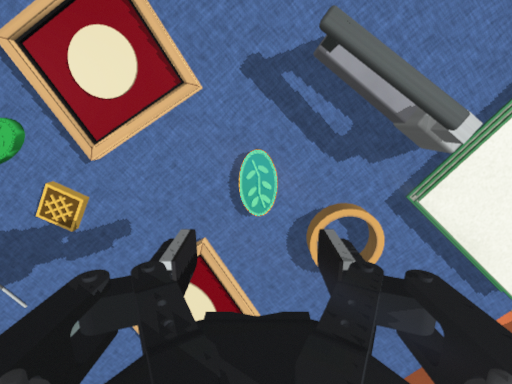

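```bash
python3 mv.py 597,342.5,60,0.852 597,342.5,18,0.852
```

```text
at [591.8 346.7 201.7] head 0.835 tilt 0.001 j6 -0.48 t 2.75 w 0.77 gf 0.0
-0.0166 0.0008 0.3544 0 0 -0.0107 | j6 -0.33 steps 2.3/0.1
-0.0166 0.0007 0.4594 0 0 -0.0107 | j6 -0.33 steps 2.9/0.1
```

Wrist view: brass oval at pixel (258,183), centred between the fingertips (178 and 335), with the tape ring clear at (345,240). Descending to grip.

jog_arm(
  series="-0.0166 0.0008 0.354 0 0 -0.01 0.55;-0.0166 0.0008 0.354 0 0 -0.01 0.55;-0.0166 0.0008 0.354 0 0 -0.01 0.55;-0.0166 0.0008 0.459 0 0 -0.01 0.55;-0.0166 0.0008 0.459 0 0 -0.01 0.55;-0.0166 0.0008 0.459 0 0 -0.01 0.55;-0.0166 0.0008 0.459 0 0 -0.01 0;-0.0166 0.0008 0.459 0 0 -0.01 -0.3;-0.0166 0.0008 0.459 0 0 -0.01 -0.3;-0.0166 0.0008 0.459 0 0 -0.01 -0.3;-0.0166 0.0008 0.459 0 0 -0.01 -0.3",
  grip_force=50,
)

```text
time_s: 4.12
eef_pos: [598.8, 342.1, 20.2]
ee_rot: [0.001, 0.353, 0.936, 0.001]
force: [-2.3, -0.2, 8.1]
grip_width: 0.515
grip_force: 51.2
```

```bash
python3 mv.py 597,342.5,120,0.852 640,190,140,1.41
```

```text
at [598.8 342.1  20.2] head 0.850 tilt 0.003 j6 -0.50 t 4.12 w 0.52 gf 51.2
0.0036 -0.0014 -0.2494 0 0 -0.0015 | j6 -0.33 steps 1.6/0.0
-0.3289 -0.2166 -0.2995 0 0 -0.3567 | j6 -1.12 steps 3.2/3.0
```

jog_arm(
  series="0 0 -0.1 0 0 0 -0.3;0 0 -0.25 0 0 0 -0.3;0 0 -0.33 0 0 0 -0.3",
)

```text
time_s: 4.5
eef_pos: [598.6, 342.1, 154.1]
ee_rot: [0.002, 0.353, 0.936, 0.002]
force: [0.2, 1.0, -2.6]
grip_width: 0.513
grip_force: 52.3
```

```bash
python3 mv.py 710,150,170,1.41
```

```text
at [598.6 342.1 154.1] head 0.850 tilt 0.005 j6 -0.50 t 4.50 w 0.51 gf 52.3
-0.5264 -0.1765 -0.0391 0 0 -0.3567 | j6 -1.20 steps 3.6/3.0
```

jog_arm(
  series="-0.526 -0.177 -0.039 0 0 -0.357 -0.3;-0.526 -0.177 -0.039 0 0 -0.357 -0.3;-0.526 -0.177 -0.039 0 0 -0.357 -0.3;-0.526 -0.177 -0.039 0 0 -0.357 -0.3;-0.526 -0.177 -0.039 0 0 -0.357 -0.3;-0.526 -0.177 -0.039 0 0 -0.357 -0.3;-0.526 -0.177 -0.039 0 0 -0.357 -0.3",
)

```text
time_s: 5.38
eef_pos: [708.6, 151.0, 165.4]
ee_rot: [-0.0, 0.079, 0.997, 0.0]
force: [-0.4, -0.4, -2.3]
grip_width: 0.512
grip_force: 52.3
```

```bash
python3 mv.py; python3 wr.py 150 p:oval m:oval;python3 mv.py 664,157,70,1.41 664,157,31,1.41
```

```text
at [708.6 151.  165.4] head 1.412 tilt 0.000 j6 -1.36 t 5.38 w 0.51 gf 52.3
[708.6 150.9 165.4]
p:oval 0.88 9526 [ 7.06491e+02  1.50395e+02 -1.78000e-01] err 0.084
m:oval 0.65 4502 [ 6.64875e+02  1.54963e+02 -1.94000e-01] err 0.145
6
at [708.8 150.5 165.3] head 1.411 tilt 0.000 j6 -1.36 t 5.53 w 0.51 gf 52.3
0.1132 -0.0017 0.2382 0 0 0.0010 | j6 -1.18 steps 1.7/0.0
0.1132 -0.0017 0.3357 0 0 0.0010 | j6 -1.18 steps 2.3/0.0
```

View pics/w_6.png

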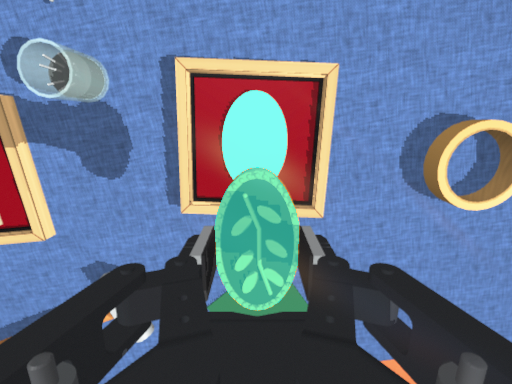

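Wrist view: the held oval is at (257,238) and the mount at (255,140) is partly hidden by it. I'll fit the frame's outer square instead, which is fully visible at corners (178,58), (338,66), (182,213), (325,217).

```bash
python3 - <<'E'
s=open("wr.py").read()
s=s.replace('''        p,e=fit(c,m,outline(k,A+20,B+20),8,11)
''','''        f=np.zeros(m.shape,np.uint8); n,l,st,_=cv2.connectedComponentsWithStats(rs[0]["region"].astype(np.uint8))
        ys,xs=np.nonzero(np.isin(l,[i for i in range(1,n) if st[i,4]>150])); cv2.fillConvexPoly(f,cv2.convexHull(np.c_[xs,ys].astype(np.int32)),1)
        p,e=fit(c,f>0,outline("square",150,150),0,18); p[2]=(p[2]+np.pi/4)%(np.pi/2)-np.pi/4; print("frame",p.round(3),"err %.3f"%e)
        p,e=fit(c,m,outline(k,A+20,B+20),8,11)
''')
open("wr.py","w").write(s)
E
python3 wr.py 145 p:oval m:oval
```

```text
[708.9 150.3 165.2]
p:oval 0.89 9562 [ 7.07747e+02  1.50254e+02 -1.51000e-01] err 0.020
frame [ 6.65388e+02  1.54741e+02 -1.95000e-01] err 0.019
m:oval 0.91 4520 [ 6.64920e+02  1.54954e+02 -1.89000e-01] err 0.138
7
```

```bash
python3 mv.py 666.6,154.8,60,1.367 666.6,154.8,31,1.367
```

```text
at [709.  150.  165.1] head 1.411 tilt 0.000 j6 -1.36 t 5.67 w 0.51 gf 52.3
0.1065 -0.0050 0.2629 0 0 0.0279 | j6 -1.14 steps 1.8/0.2
0.1065 -0.0050 0.3354 0 0 0.0279 | j6 -1.14 steps 2.3/0.2
```

jog_arm(
  series="0.1065 -0.005 0.2 0 0 0.028 -0.3;0.1065 -0.005 0.26 0 0 0.028 -0.3;0.1065 -0.005 0.29 0 0 0.028 -0.3;0.1065 -0.005 0.31 0 0 0.028 -0.3;0.1065 -0.005 0.325 0 0 0.028 -0.3;0.1065 -0.005 0.333 0 0 0.028 -0.3;0.1065 -0.005 0.335 0 0 0.028 -0.3;0.1065 -0.005 0.335 0 0 0.028 -0.3",
)

```text
time_s: 6.68
eef_pos: [666.9, 154.5, 31.5]
ee_rot: [0.0, 0.102, 0.995, 0.0]
force: [-0.5, -0.0, -0.7]
grip_width: 0.513
grip_force: 52.3
```

jog_arm(
  series="0 0 0 0 0 0 0.2;0 0 0 0 0 0 0.4;0 0 0 0 0 0 0.4;0 0 -0.1 0 0 0 0.4;0 0 -0.25 0 0 0 0.4;0 0 -0.42 0 0 0 0.4;0 0 -0.42 0 0 0 0.4",
)

```text
time_s: 7.55
eef_pos: [668.3, 154.6, 205.0]
ee_rot: [0.005, 0.102, 0.995, 0.001]
force: [-0.3, -0.0, -0.9]
grip_width: 0.697
grip_force: 0.0
```

```bash
python3 mv.py 457,144,200,1.95 480,140,200,1.95
```

```text
at [668.3 154.6 205. ] head 1.367 tilt 0.010 j6 -1.31 t 7.55 w 0.70 gf 0.0
0.5119 -0.1332 0.0073 0 0 -0.3714 | j6 -1.64 steps 3.4/3.1
0.4536 -0.1313 0.0079 0 0 -0.3714 | j6 -1.67 steps 3.0/3.1
```

```bash
python3 wr.py 11 p:oval m:oval; python3 mv.py 462,143,200,1.95
```

```text
[667.5 154.6 202.4]
p:oval 0.58 2204 [665.428 154.247   2.938] err 0.026
frame [ 6.64743e+02  1.55254e+02 -1.84000e-01] err 0.031
m:oval 0.68 1418 [651.36  257.348   2.041] err 1.000
8
at [666.4 154.5 198. ] head 1.366 tilt 0.002 j6 -1.31 t 7.70 w 0.70 gf 0.0
0.4945 -0.1317 -0.0041 0 0 -0.3715 | j6 -1.65 steps 3.3/3.1
```

Oval is placed within 1–2 mm. On to the square.

jog_arm(
  series="0.494 -0.132 -0.004 0 0 -0.371 0.55;0.494 -0.132 -0.004 0 0 -0.371 0.55;0.494 -0.132 -0.004 0 0 -0.371 0.55;0.494 -0.132 -0.004 0 0 -0.371 0.55;0.494 -0.132 -0.004 0 0 -0.371 0.55;0.494 -0.132 -0.004 0 0 -0.371 0.55;0.494 -0.132 -0.004 0 0 -0.371 0.55;0.494 -0.132 -0.004 0 0 -0.371 0.55",
)

```text
time_s: 8.7
eef_pos: [462.9, 142.8, 200.3]
ee_rot: [-0.0, -0.188, 0.982, 0.0]
force: [-0.3, 0.1, 0.1]
grip_width: 0.775
grip_force: 0.0
```

```bash
python3 wr.py 0 p:square p:oblong; python3 mv.py
```

```text
[462.8 142.9 200.4]
p:square 0.80 1571 [459.206 144.29    1.936] err 0.029
at [462.7 142.9 200.6] head 1.949 tilt 0.000 j6 -1.89 t 8.85 w 0.78 gf 0.0Traceback (most recent call last):
  File "wr.py", line 18, in <module>
    else: p,e=fit(c,m,outline(k,A,B),float(sys.argv[1]),float(sys.argv[1])+12)
              ~~~^^^^^^^^^^^^^^^^^^^^^^^^^^^^^^^^^^^^^^^^^^^^^^^^^^^^^^^^^^^^^
  File "h.py", line 26, in fit
    M=cv2.resize(mask[y0:y1,x0:x1].astype(np.float32),None,fx=S,fy=S,interpolation=cv2.INTER_LINEAR)
cv2.error: OpenCV(4.12.0) /io/opencv/modules/imgproc/src/resize.cpp:4208: error: (-215:Assertion failed) !ssize.empty() in function 'resize'
```

```bash
python3 mv.py 459.2,144.3,60,1.936 459.2,144.3,21.5,1.936
```

```text
at [462.7 142.9 200.6] head 1.949 tilt 0.000 j6 -1.89 t 8.85 w 0.78 gf 0.0
0.0067 0.0065 0.3514 0 0 0.0083 | j6 -1.63 steps 2.2/0.1
0.0067 0.0065 0.4477 0 0 0.0083 | j6 -1.63 steps 2.9/0.1
```

jog_arm(
  series="0.0067 0.0065 0.35 0 0 0.008 0.55;0.0067 0.0065 0.35 0 0 0.008 0.55;0.0067 0.0065 0.35 0 0 0.008 0.55;0.0067 0.0065 0.447 0 0 0.008 0.55;0.0067 0.0065 0.447 0 0 0.008 0.55;0.0067 0.0065 0.447 0 0 0.008 0.55;0.0067 0.0065 0.447 0 0 0.008 0;0.0067 0.0065 0.447 0 0 0.008 -0.3;0.0067 0.0065 0.447 0 0 0.008 -0.3;0.0067 0.0065 0.447 0 0 0.008 -0.3;0.0067 0.0065 0.447 0 0 0.008 -0.3",
  grip_force=50,
)

```text
time_s: 10.22
eef_pos: [460.0, 144.4, 23.9]
ee_rot: [0.001, -0.182, 0.983, -0.0]
force: [-2.7, -0.0, 12.3]
grip_width: 0.518
grip_force: 49.4
```

```bash
python3 mv.py
```

```text
at [460.  144.4  23.9] head 1.937 tilt 0.003 j6 -1.88 t 10.22 w 0.52 gf 49.4
```

jog_arm(
  series="0 0 -0.1 0 0 0 -0.3;0 0 -0.25 0 0 0 -0.3;0 0 -0.36 0 0 0 -0.3;0 0 -0.37 0 0 0 -0.3",
)

```text
time_s: 10.72
eef_pos: [460.2, 144.4, 173.3]
ee_rot: [0.003, -0.182, 0.983, -0.0]
force: [0.6, -0.2, -2.4]
grip_width: 0.513
grip_force: 53.0
```

```bash
python3 mv.py 450,-150,170,1.45
```

```text
at [460.2 144.4 173.3] head 1.937 tilt 0.007 j6 -1.88 t 10.72 w 0.51 gf 53.0
0.2873 -0.6782 0.0079 0 0 0.3099 | j6 -1.77 steps 4.7/2.6
```

jog_arm(
  series="0.287 -0.678 0.004 0 0 0.31 -0.3;0.287 -0.678 0.004 0 0 0.31 -0.3;0.287 -0.678 0.004 0 0 0.31 -0.3;0.287 -0.678 0.004 0 0 0.31 -0.3;0.287 -0.678 0.004 0 0 0.31 -0.3;0.287 -0.678 0.004 0 0 0.31 -0.3",
)

```text
time_s: 11.48
eef_pos: [448.2, -152.3, 167.3]
ee_rot: [-0.001, 0.063, 0.998, 0.0]
force: [-0.1, 1.3, -1.9]
grip_width: 0.515
grip_force: 53.0
```

```bash
python3 mv.py 433,-326,170,1.45
```

```text
at [ 448.2 -152.3  167.3] head 1.446 tilt 0.002 j6 -2.02 t 11.47 w 0.52 gf 53.0
-0.0166 -0.4357 -0.0069 0 0 -0.0028 | j6 -2.10 steps 2.8/0.0
```

jog_arm(
  series="-0.017 -0.436 -0.007 0 0 0 -0.3;-0.017 -0.436 -0.007 0 0 0 -0.3;-0.017 -0.436 -0.007 0 0 0 -0.3;-0.017 -0.436 -0.007 0 0 0 -0.3;-0.017 -0.436 -0.007 0 0 0 -0.3;-0.017 -0.436 -0.007 0 0 0 -0.3",
)

```text
time_s: 12.22
eef_pos: [434.9, -322.5, 171.0]
ee_rot: [-0.0, 0.06, 0.998, 0.0]
force: [0.1, -0.1, -1.5]
grip_width: 0.514
grip_force: 53.0
```

```bash
python3 mv.py; python3 wr.py 146 p:square m:square; python3 mv.py
```

```text
at [ 434.9 -322.5  171. ] head 1.451 tilt 0.001 j6 -2.31 t 12.22 w 0.51 gf 53.0
[ 434.9 -322.7  171.1]
p:square 0.60 6844 [ 4.34055e+02 -3.22643e+02 -1.14000e-01] err 0.036
frame [ 3.86079e+02 -3.20421e+02 -1.27000e-01] err 0.010
m:square 0.98 4263 [ 385.609 -320.202    1.447] err 0.015
10
at [ 434.8 -323.1  171.2] head 1.451 tilt 0.000 j6 -2.31 t 12.38 w 0.52 gf 53.0
```

```bash
python3 mv.py 386.9,-320.4,35,1.44
```

```text
at [ 434.8 -323.1  171.2] head 1.451 tilt 0.000 j6 -2.31 t 12.38 w 0.52 gf 53.0
0.1198 -0.0076 0.3405 0 0 0.0069 | j6 -2.13 steps 2.3/0.1
```

jog_arm(
  series="0.12 -0.0076 0.15 0 0 0.007 -0.3;0.12 -0.0076 0.26 0 0 0.007 -0.3;0.12 -0.0076 0.29 0 0 0.007 -0.3;0.12 -0.0076 0.31 0 0 0.007 -0.3;0.12 -0.0076 0.325 0 0 0.007 -0.3;0.12 -0.0076 0.335 0 0 0.007 -0.3;0.12 -0.0076 0.34 0 0 0.007 -0.3;0.12 -0.0076 0.34 0 0 0.007 -0.3",
)

```text
time_s: 13.38
eef_pos: [386.7, -321.3, 35.3]
ee_rot: [0.0, 0.066, 0.998, -0.0]
force: [1.0, 0.9, -0.8]
grip_width: 0.514
grip_force: 53.0
```

jog_arm(
  series="0 0 0 0 0 0 0.2;0 0 0 0 0 0 0.4;0 0 0 0 0 0 0.4;0 0 -0.1 0 0 0 0.4;0 0 -0.25 0 0 0 0.4;0 0 -0.41 0 0 0 0.4;0 0 -0.41 0 0 0 0.4;0 0 -0.41 0 0 0 0.4",
)

```text
time_s: 14.38
eef_pos: [386.3, -320.9, 198.4]
ee_rot: [-0.0, 0.066, 0.998, 0.0]
force: [0.9, 0.2, -0.6]
grip_width: 0.701
grip_force: 0.0
```

```bash
python3 wr.py 11 p:square m:square; python3 mv.py 450,-113,190,0.44
```

```text
[ 386.2 -320.7  197.8]
p:square 0.63 1698 [ 385.311 -321.752    1.445] err 0.029
frame [ 3.86063e+02 -3.21017e+02 -1.30000e-01] err 0.026
m:square 0.95 1469 [ 3.85625e+02 -3.20065e+02 -1.27000e-01] err 1.191
11
at [ 386.2 -320.7  197.6] head 1.439 tilt 0.003 j6 -2.37 t 14.53 w 0.70 gf 0.0
-0.0897 0.5358 0.0199 0 0 0.6357 | j6 -0.69 steps 3.5/5.3
```

Square placed. On to the oblong.

jog_arm(
  series="-0.09 0.536 0.02 0 0 0.636 0.3;-0.09 0.536 0.02 0 0 0.636 0.3;-0.09 0.536 0.02 0 0 0.636 0.3;-0.09 0.536 0.02 0 0 0.636 0.3;-0.09 0.536 0.02 0 0 0.636 0.3;-0.09 0.536 0.02 0 0 0.636 0.3;-0.09 0.536 0.02 0 0 0.636 0.3",
)

```text
time_s: 15.4
eef_pos: [450.2, -113.2, 190.2]
ee_rot: [-0.001, 0.535, 0.845, -0.0]
force: [-0.2, -0.1, -0.1]
grip_width: 0.649
grip_force: 0.0
```

```bash
python3 mv.py 450,-113,195,-0.33
```

```text
at [ 450.2 -113.2  190.2] head 0.441 tilt 0.002 j6 -0.94 t 15.40 w 0.65 gf 0.0
0.0007 -0.0003 -0.0120 0 0 0.4909 | j6 0.08 steps 0.1/4.1
```

jog_arm(
  series="0 0 -0.012 0 0 0.491 0.3;0 0 -0.012 0 0 0.491 0.3;0 0 -0.012 0 0 0.491 0.3;0 0 -0.012 0 0 0.491 0.3;0 0 -0.012 0 0 0.491 0.3;0 0 -0.012 0 0 0.491 0.3;0 0 -0.012 0 0 0.491 0.3",
)

```text
time_s: 16.27
eef_pos: [450.4, -113.4, 195.8]
ee_rot: [-0.0, 0.813, 0.582, -0.0]
force: [0.3, 0.1, -0.1]
grip_width: 0.647
grip_force: 0.0
```

```bash
python3 wr.py 0 p:oblong; python3 mv.py
```

```text
[ 450.5 -113.4  195.8]
p:oblong 0.88 2274 [ 448.877 -113.189    1.222] err 0.037
12
at [ 450.4 -113.4  195.8] head -0.330 tilt 0.000 j6 -0.17 t 16.38 w 0.65 gf 0.0
```

```bash
python3 mv.py 448.9,-113.2,60,-0.349 448.9,-113.2,22,-0.349
```

```text
at [ 450.4 -113.4  195.8] head -0.330 tilt 0.000 j6 -0.17 t 16.38 w 0.65 gf 0.0
-0.0008 -0.0038 0.3396 0 0 0.0121 | j6 0.10 steps 2.2/0.1
-0.0008 -0.0038 0.4346 0 0 0.0121 | j6 0.10 steps 2.8/0.1
```

jog_arm(
  series="-0.0008 -0.0038 0.34 0 0 0.012 0.3;-0.0008 -0.0038 0.34 0 0 0.012 0.3;-0.0008 -0.0038 0.34 0 0 0.012 0.3;-0.0008 -0.0038 0.434 0 0 0.012 0.3;-0.0008 -0.0038 0.434 0 0 0.012 0.3;-0.0008 -0.0038 0.434 0 0 0.012 0.3;-0.0008 -0.0038 0.434 0 0 0.012 -0.3;-0.0008 -0.0038 0.434 0 0 0.012 -0.6;-0.0008 -0.0038 0.434 0 0 0.012 -0.6;-0.0008 -0.0038 0.434 0 0 0.012 -0.6;-0.0008 -0.0038 0.434 0 0 0.012 -0.6",
  grip_force=50,
)

```text
time_s: 17.75
eef_pos: [449.7, -113.6, 24.0]
ee_rot: [0.001, 0.819, 0.573, 0.001]
force: [-2.7, 0.5, 12.2]
grip_width: 0.38
grip_force: 49.1
```

```bash
python3 mv.py
```

```text
at [ 449.7 -113.6   24. ] head -0.350 tilt 0.002 j6 -0.15 t 17.75 w 0.38 gf 49.1
```

jog_arm(
  series="0 0 -0.1 0 0 0 -0.6;0 0 -0.25 0 0 0 -0.6;0 0 -0.36 0 0 0 -0.6;0 0 -0.37 0 0 0 -0.6",
)

```text
time_s: 18.25
eef_pos: [449.9, -113.7, 173.5]
ee_rot: [0.003, 0.819, 0.573, 0.001]
force: [-0.5, 0.6, -2.7]
grip_width: 0.38
grip_force: 51.8
```

```bash
python3 mv.py 595,-152,170,-1.63
```

```text
at [ 449.9 -113.7  173.5] head -0.350 tilt 0.007 j6 -0.15 t 18.25 w 0.38 gf 51.8
0.0345 0.3734 0.0112 0 0 0.8147 | j6 1.38 steps 2.4/6.9
```

jog_arm(
  series="0.035 0.373 0.005 0 0 0.815 -0.6;0.035 0.373 0.005 0 0 0.815 -0.6;0.035 0.373 0.005 0 0 0.815 -0.6;0.035 0.373 0.005 0 0 0.815 -0.6;0.035 0.373 0.005 0 0 0.815 -0.6;0.035 0.373 0.005 0 0 0.815 -0.6;0.035 0.373 0.005 0 0 0.815 -0.6;0.035 0.373 0.005 0 0 0.815 -0.6;0.035 0.373 0.005 0 0 0.815 -0.6;0.035 0.373 0.005 0 0 0.815 -0.6",
)

```text
time_s: 19.5
eef_pos: [593.8, -151.2, 168.0]
ee_rot: [-0.0, 1.0, -0.029, -0.0]
force: [0.4, -0.7, -1.4]
grip_width: 0.377
grip_force: 51.8
```

```bash
python3 wr.py 146 p:oblong m:oblong; python3 mv.py
```

```text
[ 593.8 -151.2  168.1]
p:oblong 0.84 9585 [ 5.94513e+02 -1.51427e+02 -5.80000e-02] err 0.052
frame [ 6.52104e+02 -1.56225e+02 -6.60000e-02] err 0.019
m:oblong 0.85 5007 [ 675.689 -158.263    3.083] err 0.082
13
at [ 593.8 -151.3  168.3] head -1.630 tilt 0.000 j6 1.19 t 19.65 w 0.38 gf 51.8
```

```bash
python3 mv.py 651.4,-156,35,-1.637
```

```text
at [ 593.8 -151.3  168.3] head -1.630 tilt 0.000 j6 1.19 t 19.65 w 0.38 gf 51.8
0.1443 0.0033 0.3331 0 0 0.0045 | j6 1.40 steps 2.3/0.0
```

jog_arm(
  series="0.144 0.0033 0.1 0 0 0.0045 -0.6;0.144 0.0033 0.22 0 0 0.0045 -0.6;0.144 0.0033 0.27 0 0 0.0045 -0.6;0.144 0.0033 0.3 0 0 0.0045 -0.6;0.144 0.0033 0.317 0 0 0.0045 -0.6;0.144 0.0033 0.328 0 0 0.0045 -0.6;0.144 0.0033 0.333 0 0 0.0045 -0.6;0.144 0.0033 0.333 0 0 0.0045 -0.6",
)

```text
time_s: 20.65
eef_pos: [651.4, -156.1, 35.5]
ee_rot: [0.0, 0.999, -0.033, 0.0]
force: [0.0, -0.3, -2.2]
grip_width: 0.373
grip_force: 51.8
```

jog_arm(
  series="0 0 0.002 0 0 0 -0.6;0 0 0.002 0 0 0 0;0 0 0.002 0 0 0 0.2;0 0 0.002 0 0 0 0.2;0 0 -0.1 0 0 0 0.2;0 0 -0.25 0 0 0 0.2;0 0 -0.41 0 0 0 0.2;0 0 -0.41 0 0 0 0.4;0 0 -0.41 0 0 0 0.4",
)

```text
time_s: 21.78
eef_pos: [651.0, -156.0, 198.3]
ee_rot: [-0.0, 0.999, -0.033, -0.0]
force: [0.8, -0.3, -1.0]
grip_width: 0.7
grip_force: 0.0
```

```bash
python3 wr.py 11 p:oblong m:oblong; python3 mv.py 577,-310,195,-1.63 577,-310,195,-2.0
```

```text
[ 650.8 -155.9  197.5]
p:oblong 0.63 2463 [ 651.163 -156.005    3.055] err 0.041
frame [ 6.51897e+02 -1.56261e+02 -5.90000e-02] err 0.020
m:oblong 0.70 1815 [ 7.71359e+02 -1.66532e+02 -9.90000e-02] err 1.000
14
at [ 650.8 -155.9  197.2] head -1.638 tilt 0.003 j6 1.23 t 21.93 w 0.70 gf 0.0
-0.1583 0.3968 0.0056 0 0 -0.0050 | j6 1.14 steps 2.7/0.0
-0.1583 0.3968 0.0056 0 0 0.2306 | j6 1.51 steps 2.7/1.9
```

Oblong placed. Now the round (opening to 75 mm).

jog_arm(
  series="-0.158 0.397 0.005 0 0 0 0.75;-0.158 0.397 0.005 0 0 0 0.75;-0.158 0.397 0.005 0 0 0 0.75;-0.158 0.397 0.005 0 0 0 0.75;-0.158 0.397 0.005 0 0 0 0.75;-0.158 0.397 0.005 0 0 0 0.75;-0.158 0.397 0.005 0 0 0 0.75",
)

```text
time_s: 22.8
eef_pos: [578.1, -309.3, 197.0]
ee_rot: [-0.0, 0.999, -0.033, -0.0]
force: [-1.4, 0.9, -0.3]
grip_width: 0.876
grip_force: 0.0
```

```bash
python3 wr.py 0 p:round; python3 mv.py
```

```text
[ 578.  -309.5  197.1]
p:round 0.94 1617 [ 5.76573e+02 -3.08033e+02  4.44000e-01] err 0.038
15
at [ 577.9 -309.7  197.1] head -1.637 tilt 0.000 j6 0.97 t 22.90 w 0.88 gf 0.0
```

jog_arm(
  series="-0.0036 -0.004 0.34 0 0 0 0.75;-0.0036 -0.004 0.34 0 0 0 0.75;-0.0036 -0.004 0.34 0 0 0 0.75;-0.0036 -0.004 0.436 0 0 0 0.75;-0.0036 -0.004 0.436 0 0 0 0.75;-0.0036 -0.004 0.436 0 0 0 0.75;-0.0036 -0.004 0.436 0 0 0 0.1;-0.0036 -0.004 0.436 0 0 0 -0.2;-0.0036 -0.004 0.436 0 0 0 -0.2;-0.0036 -0.004 0.436 0 0 0 -0.2;-0.0036 -0.004 0.436 0 0 0 -0.2",
  grip_force=50,
)

```text
time_s: 24.28
eef_pos: [577.0, -309.0, 25.2]
ee_rot: [0.001, 0.999, -0.033, 0.001]
force: [-1.3, 3.1, 9.3]
grip_width: 0.57
grip_force: 49.8
```

```bash
python3 mv.py
```

```text
at [ 577.  -309.    25.2] head -1.638 tilt 0.003 j6 0.97 t 24.27 w 0.57 gf 49.8
```

jog_arm(
  series="0 0 -0.1 0 0 0 -0.2;0 0 -0.25 0 0 0 -0.2;0 0 -0.36 0 0 0 -0.2;0 0 -0.37 0 0 0 -0.2",
)

```text
time_s: 24.78
eef_pos: [577.2, -309.2, 175.0]
ee_rot: [0.002, 0.999, -0.033, 0.003]
force: [-0.0, -0.1, -3.0]
grip_width: 0.568
grip_force: 52.1
```

```bash
python3 mv.py 458,0,172,-1.638
```

```text
at [ 577.2 -309.2  175. ] head -1.638 tilt 0.007 j6 0.97 t 24.77 w 0.57 gf 52.1
-0.3491 -0.7515 0.0024 0 0 0.0002 | j6 1.64 steps 5.3/0.0
```

jog_arm(
  series="-0.349 -0.75 0 0 0 0 -0.2;-0.349 -0.75 0 0 0 0 -0.2;-0.349 -0.75 0 0 0 0 -0.2;-0.349 -0.75 0 0 0 0 -0.2;-0.349 -0.75 0 0 0 0 -0.2;-0.349 -0.75 0 0 0 0 -0.2;-0.349 -0.75 0 0 0 0 -0.2",
)

```text
time_s: 25.65
eef_pos: [456.8, 0.6, 170.3]
ee_rot: [0.0, 0.999, -0.033, -0.0]
force: [-0.2, 0.3, -1.5]
grip_width: 0.565
grip_force: 52.3
```

```bash
python3 mv.py 342,311,172,-1.638
```

```text
at [456.8   0.6 170.3] head -1.636 tilt 0.001 j6 1.38 t 25.65 w 0.57 gf 52.3
-0.3370 -0.7556 -0.0040 0 0 0.0012 | j6 2.38 steps 5.3/0.0
```

jog_arm(
  series="-0.337 -0.756 0 0 0 0 -0.2;-0.337 -0.756 0 0 0 0 -0.2;-0.337 -0.756 0 0 0 0 -0.2;-0.337 -0.756 0 0 0 0 -0.2;-0.337 -0.756 0 0 0 0 -0.2;-0.337 -0.756 0 0 0 0 -0.2;-0.337 -0.756 0 0 0 0 -0.2;-0.337 -0.756 0 0 0 0 -0.2",
)

```text
time_s: 26.65
eef_pos: [343.8, 309.7, 170.4]
ee_rot: [0.0, 0.999, -0.034, -0.0]
force: [-1.1, 0.8, -2.0]
grip_width: 0.564
grip_force: 52.5
```

```bash
python3 wr.py 144 p:round m:round; python3 mv.py 388,310,36,-1.638
```

```text
[343.8 309.7 170.5]
p:round 0.59 6801 [3.42875e+02 3.09701e+02 1.47000e-01] err 0.038
frame [ 3.88662e+02  3.08932e+02 -1.79000e-01] err 0.014
m:round 0.61 3968 [388.894 308.413   3.026] err 0.018
16
at [343.5 309.9 170.7] head -1.640 tilt 0.000 j6 2.12 t 26.80 w 0.57 gf 52.5
0.1109 -0.0079 0.3366 0 0 -0.0010 | j6 2.31 steps 2.3/0.0
```

jog_arm(
  series="0.1145 -0.005 0.12 0 0 0 -0.2;0.1145 -0.005 0.23 0 0 0 -0.2;0.1145 -0.005 0.28 0 0 0 -0.2;0.1145 -0.005 0.305 0 0 0 -0.2;0.1145 -0.005 0.322 0 0 0 -0.2;0.1145 -0.005 0.332 0 0 0 -0.2;0.1145 -0.005 0.337 0 0 0 -0.2;0.1145 -0.005 0.337 0 0 0 -0.2",
)

```text
time_s: 27.8
eef_pos: [388.9, 309.9, 36.4]
ee_rot: [-0.0, 0.999, -0.033, 0.0]
force: [-0.3, -0.7, 0.4]
grip_width: 0.568
grip_force: 52.8
```

jog_arm(
  series="0 0 0.001 0 0 0 0.2;0 0 0.001 0 0 0 0.5;0 0 0.001 0 0 0 0.5;0 0 -0.1 0 0 0 0.5;0 0 -0.25 0 0 0 0.5;0 0 -0.41 0 0 0 0.5;0 0 -0.41 0 0 0 0.5;0 0 -0.41 0 0 0 0.5;0 0 -0.41 0 0 0 0.5",
)

```text
time_s: 28.92
eef_pos: [388.1, 309.5, 198.4]
ee_rot: [0.001, 0.999, -0.033, -0.001]
force: [0.5, -0.5, -0.4]
grip_width: 0.749
grip_force: 0.0
```

```bash
python3 wr.py 11 p:round m:round; python3 - <<'E'
from h import *
c=capture("scene"); cv2.imwrite("pics/end.png",cv2.resize(c["img"][:,:,::-1],(800,600)))
for k,(a,b) in SZ.items():
    rs=[r for r in regions_of("plaque_"+k,c) if r["region"].sum()>30 and brass(c,r["region"])]
    for r in rs[:1]: p,e=fit(c,r["region"],outline(k,a,b),11,23); print(k,p.round(2),"%.3f"%e)
E
```

```text
[388.2 309.5 198.5]
p:round 0.74 1656 [388.317 310.089   0.544] err 0.040
frame [ 3.88859e+02  3.08851e+02 -1.79000e-01] err 0.025
m:round 0.81 1238 [388.782 308.602   0.729] err 1.430
17
round [386.39 309.96   0.43] 0.147
oval [ 6.6420e+02  1.5552e+02 -2.7000e-01] 0.146
square [ 3.8343e+02 -3.1990e+02 -1.6000e-01] 0.097
oblong [ 6.5079e+02 -1.5635e+02 -9.0000e-02] 0.061
```

View pics/end.png

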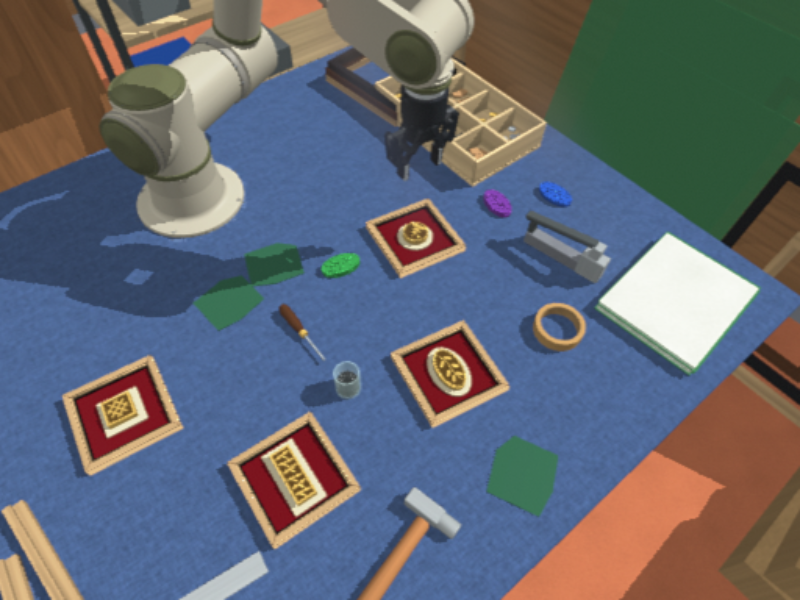

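The final picture shows each plaque flat and centred on its mount: round (415,235), oval (449,370), square (120,410), oblong (295,474). The jar stands at (347,380) and the gripper is clear, so I'm handing in.

```bash
python3 -c "
from rig import *
print(finish_job())"
```

```text
the job is handed in; nothing more can be done
None
```

All four plaques lie picture up on their matching mounts, each measured within about 2 mm of centre and in line with the mount; the jar still stands, and the job was handed in at about 29 s (no verdict was returned).

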